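# Run five lithium cells out of the sprung-gate dispenser into the catch tray

## Robot

A 6-joint arm with a two-finger parallel gripper is mounted at the origin on the work surface. World frame = base frame: x ahead of the robot, y to its left, z up, the work surface at z = 0. Lengths are in m, angles in rad, forces in N, time in s.
With the tool pointing down it reaches from about 0.3 to 0.825 m from the base axis. Payload 5.4 kg.
Tool frame: the origin (TCP) lies on the centre line of the jaws, within the pads' length; the fingertips stand 22 mm ahead of it and the grasp point (between the pads) lies 3 mm ahead of it; x points along the fingers, y is the direction in which the jaws open and shut, and the axes are right-handed (so a half turn about x gives the same grasp; the last joint's range is limited). The gripper opens to 92 mm and grips with 3 to 60 N. Pads are 20 mm wide; open, the fingers measure 128 mm over their backs; the gripper's body (75 mm by 189 mm) begins 69 mm behind the grasp point.
Start: joints at [1.066, 0.158, 1.597, -0, 1.386, -0.21], TCP at [0.167, 0.55, 0.237] pointing down, gripper open.
Joint ranges: [-2.91, 2.91], [-0.94, 2.29], [0.18, 2.7], [-1.29, 4.43], [0.17, 2.64], [-3, 3]. Speed limits (rad/s): [2.57, 2.57, 3.14, 3.14, 3.14, 3.14].

## Interface

Orientations are given as [roll, pitch, yaw] about the fixed x, y, z axes, in that order (R = Rz(yaw) Ry(pitch) Rx(roll)).
In Python, from cell import robot gives the robot as it stands.
- The arm moves only by the tool step_arm, never from a script. Its argument "deltas" is one flat list of numbers, 5 for each row, row after row: the shift along the tool's x, y, z in mm, then the turn about the tool's x in degrees, then the closure, from -1 (fully open) to 1 (shut), so that 0 is half open. In form: [tx, ty, tz, roll, gripper, tx, ty, tz, roll, gripper, ...]. A call has 1 to 20 rows; each row shifts and turns the commanded pose from where the row before left it, along the tool's axes as they then stand; what a row does not reach is not made up. A row lasts 1/10 s, in which the tool goes at most 50 mm and 8.59 degrees, less where a joint would pass 70% of its speed; a pose out of reach is approached as far as the arm can. A call is refused whole if a number of a shift passes 50 or a number of a turn 8.59, either way. A call with a gripper value outside its range is refused whole. The fingers move at their own pace and stop on an object; "force" is the grip in N (left out, the last holds). Time passes only in rows, so rows that do not move let the fingers close. It gives the time, the measured TCP pose, the force and the opening at its end, in the units of the state.
- robot.get_state(): the state, without advancing time (a new reading comes with each control period).
- robot.snapshot(name): name is "scene" or "top" or "wrist"; returns (picture, depth): 480x640x3 uint8, red, green, blue; 480x640 float32, m along the optical axis (not along the pixel's ray), 0 where there is no reading.
- robot.camera_info(name): a dict with "K" (3x3 intrinsics, pixels), "T" (4x4, takes a point from camera to world coordinates). Camera axes: x right, y down, z forward; pixel columns grow to the right and rows downward; lengths in m; the calibration is good to about 2 mm. A picture is of the moment at which its call begins: read the wrist's pose just before it. camera_info takes no time and is no camera call; for the wrist camera it gives the pose at the moment of the call.
- robot.close_job(): hands the job in, once; it reports no verdict.
The state is a dict: "time_s": time; "q": joint angles; "joint_velocities": joint speeds; "effort": joint torques, N m; "tcp_pos": TCP position; "eef_rot": TCP orientation; "contact_force": force on the tool from outside, world axes, zero at the start; "moment": the same for the moment, N m; "grip_width": opening from 0.0 (shut) to 1.0 (fully open).
Only numpy, scipy, OpenCV 4.12 (cv2) and the standard library are available. Lean on these libraries where they do the work, as an engineer would, in place of code of your own. Each camera call takes 0.05 s, during which the arm holds its last target. There are 200 camera calls.

## Task

Set the empty steel tray down on the bench under the lip of the cell dispenser, open side up, and let go of it. Then lift the dispenser's sprung gate by its handle bar to half of its travel, not right up, so that all five cells roll down into the tray, and finish still holding the gate at half travel. Leave everything else on the bench where it is.

Things in the scene. Friction and masses are not known exactly. Their poses are not given: they have to be found in the camera images.
- dispenser: Bench dispenser for lithium cells, bolted down: sheet metal, 200 x 150 mm, under 175 mm high but for the gate. A 72 mm wide lane slopes down 24 degrees to its open mouth at the dispenser's -x; cells lie in one row behind the gate and roll out once it is up. Origin: underside, on the lane's centre line; +x uphill along the lane, y across, z up. The base reaches to x = -45 mm, only the lip farther.
- lip (a point): Middle of the lane's lower end, where cells drop off, 95 mm from the dispenser's origin along its -x, 60 mm above the bench; axes as the dispenser. The end overhangs the base by 50 mm, is 80 mm wide, its underside 55 mm above the bench and rising uphill, so the tray goes under it. Cells leave at about 0.5 m/s and land within 70 mm in front of it.
- gate (a joint): Height of the sprung lift gate, m: 0 shut, 0.028 half, 0.056 fully up. It slides straight up in two posts across the lane. Springs pull it shut: 5.5 N of lift starts it, about 9 N holds it half way, 13 N fully up; let go, it snaps shut. Scribed marks on a post and a brass pointer on the gate show shut, half, full.
- gate_bar (a point): Centre of the gate's handle, a level black bar 13 mm thick, 74 mm long along the point's y (across the lane; x along the lane, z up), 215 mm above the bench when shut, 50 mm from the dispenser's origin along its -x; moves with the gate. Two 8 mm stems, 20 mm either side of the centre, join it to a cross-piece whose top is 29 mm below. It is the highest part, free above and along both sides.
- tray_floor (a point): Catch tray of pressed steel, loose and empty, 150 x 106 mm outside, 38 mm high, 3 mm walls, 0.2 to 0.45 kg. The point is the middle of its inner floor, 3 mm above the bench; x along its length (the hand tab is at its -x end), y across, z up.
- tray_tab (a point): The tray's hand tab: an upright black block at its -x end, 10 mm thick along the tray's x, 50 mm wide along its y, its top 62 mm above the tray's underside (24 mm above the rim). The point is in its middle, 10 mm below its top, 52 mm above the bench and 76 mm from the tray's centre along -x.
- cell1_mid (a point): Centre of lithium cell number 1 from the gate: a round cell 18 mm in diameter and 65 mm long with its length along its own y, lying across the lane. All five are alike, 46 g each.
- cell2_mid (a point): Centre of lithium cell number 2 from the gate: a round cell 18 mm in diameter and 65 mm long with its length along its own y, lying across the lane. All five are alike, 46 g each.
- cell3_mid (a point): Centre of lithium cell number 3 from the gate: a round cell 18 mm in diameter and 65 mm long with its length along its own y, lying across the lane. All five are alike, 46 g each.
- cell4_mid (a point): Centre of lithium cell number 4 from the gate: a round cell 18 mm in diameter and 65 mm long with its length along its own y, lying across the lane. All five are alike, 46 g each.
- cell5_mid (a point): Centre of lithium cell number 5 from the gate: a round cell 18 mm in diameter and 65 mm long with its length along its own y, lying across the lane. All five are alike, 46 g each.
- remote_long: Long remote control, 185 x 46 x 20 mm, on the bench. Not part of the job. Origin: its underside.
- remote_short: Short remote control, 125 x 40 x 16 mm, on the bench. Not part of the job. Origin: its underside.
- circuit_board: Loose circuit board, 110 x 85 mm, about 20 mm high with its parts, on the bench. Not part of the job. Origin: its underside.
- solder_reel: Reel of solder standing on end, 58 mm across and 44 mm high, on the bench. Not part of the job. Origin: its underside.
- screwdriver: Screwdriver, 190 mm long, lying down, on the bench. Not part of the job. Origin: on its lower side.
- spray_can: Aerosol can, 54 mm across and 170 mm high, standing, on the bench. Not part of the job. Origin: its underside.
- speaker_driver: Bare loudspeaker driver, 90 mm across and 46 mm high, lying cone up, on the bench. Not part of the job. Origin: its underside.
There are look-alikes about, which are no part of the job. Leave any orange, red or turquoise look-alike of the part that bears cell5_mid alone.

How it is judged:
On the way, in this order (a step that is already met when the one before it is completed fails the run):
1. the tray stands on the bench under the lip, let go, with the gate still shut (x of lip in the frame of tray_floor between -0.0705 and 0.0705 m and y of lip in the frame of tray_floor between -0.05 and 0.05 m and height (world z) of tray_floor below 0.008 m and angle between tray_floor's own z axis and vertical below 0.06 rad and contact force between tray and the fingers below 0.2 N and value of joint gate below 0.006 m), for 0.2 s.
2. the gate is held by the fingers at half travel (value of joint gate between 0.023 and 0.033 m and contact force between gate and the fingers above 2 N), for 0.5 s.
At the end, for the whole second after the job is handed in: The fingers hold the gate (at least 2 N) at 23 to 33 mm of its 56 mm travel; the tray stands level on the bench, with the lip above its inside, and the fingers are off it; all five cells lie in the tray, and cells and tray are still (under 30 mm/s) (all of step 2 and x of cell1_mid in the frame of tray_floor between -0.0705 and 0.0705 m and y of cell1_mid in the frame of tray_floor between -0.05 and 0.05 m and z of cell1_mid in the frame of tray_floor between 0 and 0.036 m and x of cell2_mid in the frame of tray_floor between -0.0705 and 0.0705 m and y of cell2_mid in the frame of tray_floor between -0.05 and 0.05 m and z of cell2_mid in the frame of tray_floor between 0 and 0.036 m and x of cell3_mid in the frame of tray_floor between -0.0705 and 0.0705 m and y of cell3_mid in the frame of tray_floor between -0.05 and 0.05 m and z of cell3_mid in the frame of tray_floor between 0 and 0.036 m and x of cell4_mid in the frame of tray_floor between -0.0705 and 0.0705 m and y of cell4_mid in the frame of tray_floor between -0.05 and 0.05 m and z of cell4_mid in the frame of tray_floor between 0 and 0.036 m and x of cell5_mid in the frame of tray_floor between -0.0705 and 0.0705 m and y of cell5_mid in the frame of tray_floor between -0.05 and 0.05 m and z of cell5_mid in the frame of tray_floor between 0 and 0.036 m and linear speed of each of cell1, cell2, cell3, cell4, cell5, tray below 0.03 m/s and x of lip in the frame of tray_floor between -0.0705 and 0.0705 m and y of lip in the frame of tray_floor between -0.05 and 0.05 m and height (world z) of tray_floor below 0.008 m and angle between tray_floor's own z axis and vertical below 0.06 rad and contact force between tray and the fingers below 0.2 N); the arm keeps its last pose, push and grip.
It fails at once if the gate is lifted beyond three quarters of its travel (value of joint gate above 0.042 m).
It fails at once if something else on the bench is moved by more than 30 mm (distance of any of remote_long, remote_short, circuit_board, solder_reel, screwdriver, spray_can, speaker_driver from where it was at the start of the episode above 0.03 m).
It also fails if it takes over 48 s, if anything falls off the work surface, if the arm or the gripper's body presses on something with over 40 N, if the wrist force passes 120 N, or if a joint passes its speed limit or range.

## Working session

There is one attempt and no reset: what is moved stays moved. The work goes in short steps, Python scripts to look and compute and a tool call to move; the robot and the scene stay as the last step left them, time stands still between calls to the robot, and variables do not carry over. Pictures are saved under pics/ and viewed, and the job is handed in when it is done.

Besides the shell and the picture viewer there is one more tool, called after ">>>" as name(argument=value, ...) on one line, values as JSON. step_arm: Moves the arm, as the interface text tells. Its arguments: {"type":"object","properties":{"deltas":{"type":"array"},"force":{"type":"number"}},"required":["deltas"]}

```bash
mkdir -p pics; ls
cat > h.py <<'E'
from cell import robot
import numpy as np, cv2
def snap(n,tag):
    info=robot.camera_info(n); im,d=robot.snapshot(n)
    cv2.imwrite(f'pics/{tag}.png',im[:,:,::-1]); np.savez(f'pics/{tag}.npz',d=d,K=info['K'],T=info['T'],im=im)
    return im,d,info
def P(tag):
    z=np.load(f'pics/{tag}.npz'); d,K,T=z['d'],z['K'],z['T']
    v,u=np.mgrid[0:d.shape[0],0:d.shape[1]]
    c=np.stack([(u-K[0,2])/K[0,0]*d,(v-K[1,2])/K[1,1]*d,d,np.ones_like(d)],-1)
    w=c@T.T; w=w[...,:3].copy(); w[d==0]=np.nan
    return w,z['im']
E
python3 - <<'E'
from h import *
for n in ['scene','top']: snap(n,n+'0')
s=robot.get_state(); print(s)
print(robot.camera_info('wrist'))
E
```

```text
pics
{'time_s': 0.1, 'q': array([ 1.06588033e+00,  1.58932496e-01,  1.59810203e+00, -1.98165670e-05,
        1.38618941e+00, -2.10092010e-01]), 'joint_velocities': array([-1.48142723e-04, -1.60607800e-03, -2.77632111e-03, -1.16521120e-03,
        7.97538845e-04, -6.85940543e-05]), 'effort': array([-4.58663471e-04, -3.86505818e+01, -3.22958887e+01,  7.02909543e-02,
        3.40416329e-02, -4.77505864e-05]), 'tcp_pos': array([0.166841  , 0.54971525, 0.23574956]), 'eef_rot': array([-1.76895112,  1.56916493, -2.06377146]), 'contact_force': array([-0.0054563 ,  0.96108492, -0.79301655]), 'moment': array([ 0.03536885, -0.03001571,  0.03610464]), 'grip_width': 1.0012902241496155}
{'K': array([[398.67226825,   0.        , 324.45327995],
       [  0.        , 398.67226825, 240.20805291],
       [  0.        ,   0.        ,   1.        ]]), 'T': array([[ 0.29074708,  0.92298279,  0.25212873,  0.0964517 ],
       [ 0.95679894, -0.28008834, -0.07801482,  0.57117913],
       [-0.00138802,  0.26391908, -0.96454383,  0.38531137],
       [ 0.        ,  0.        ,  0.        ,  1.        ]])}
```

View pics/scene0.png

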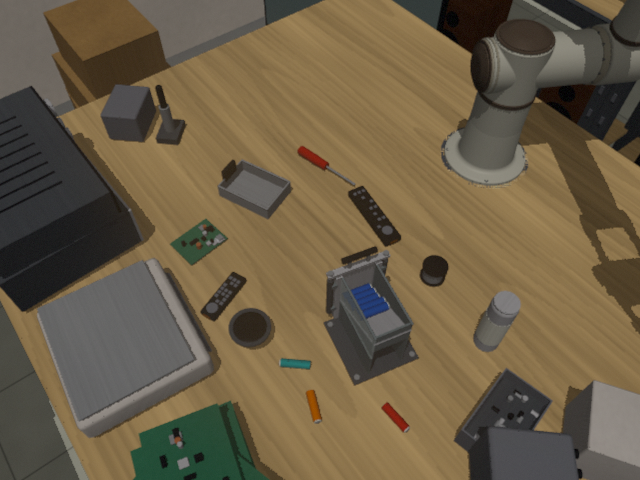

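View pics/top0.png

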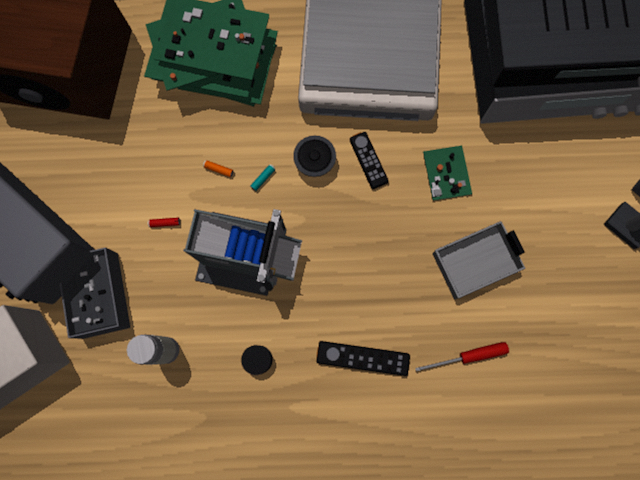

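```bash
python3 - <<'E'
from h import *
w,im=P('top0')
np.set_printoptions(precision=4,suppress=True)
for n,(u,v) in dict(traycen=(478,262),tab=(515,243),bar=(268,245),lip=(298,258),reel=(257,360),can=(143,350),remL=(363,359),table=(400,300),remS=(370,160),drv=(478,353),spk=(315,155),pcb=(447,173)).items(): print(n,w[v,u])
# tray tab: points height 0.04..0.07 in tray area
r=w[200:310,425:535].reshape(-1,3); 
def box(pts):
    c,sz,a=cv2.minAreaRect((pts[:,:2]*1000).astype(np.float32)); print(len(pts),c,sz,a, 'z',np.percentile(pts[:,2],[5,50,95]))
    return c,sz,a
t=r[(r[:,2]>.048)&(r[:,2]<.08)];box(t)
t=r[(r[:,2]>.03)&(r[:,2]<.043)];box(t)
d=w[180:310,180:310].reshape(-1,3)
t=d[(d[:,2]>.206)&(d[:,2]<.225)];box(t)
t=d[(d[:,2]>.15)&(d[:,2]<.18)];box(t)
for lo,hi in((.18,.205),(.04,.07)):
  t=d[(d[:,2]>lo)&(d[:,2]<hi)];box(t)
E
python3 - <<'E'
import cv2
im=cv2.imread('pics/top0.png')
a=cv2.resize(im[190:320,170:330],None,fx=4,fy=4,interpolation=2); cv2.imwrite('pics/c1.png',a)
E
```

```text
traycen [ 0.5647 -0.2651  0.0067]
tab [ 0.592  -0.3269  0.0632]
bar [0.5741 0.1481 0.2214]
lip [0.586  0.1082 0.0022]
reel [0.379  0.191  0.0452]
can [0.4029 0.376  0.1719]
remL [ 0.3745 -0.0179  0.0203]
table [ 0.4921 -0.1009 -0.0047]
remS [ 0.7895 -0.0506  0.018 ]
drv [ 0.3794 -0.2472  0.0209]
spk [0.7944 0.0655 0.048 ]
pcb [ 0.7582 -0.214   0.0078]
177 (593.724609375, -330.32330322265625) (49.41933059692383, 12.30447769165039) 22.21456527709961 z [0.0494 0.0615 0.0656]
572 (565.6788940429688, -259.5834045410156) (108.11112976074219, 152.76849365234375) 21.866655349731445 z [0.0329 0.0395 0.0426]
299 (579.5914306640625, 151.77354431152344) (13.578699111938477, 73.40290832519531) 76.01925659179688 z [0.2169 0.221  0.2241]
922 (596.0640258789062, 221.69287109375) (161.4801025390625, 129.93960571289062) 75.8421630859375 z [0.1518 0.1707 0.1758]
386 (579.92919921875, 151.7064208984375) (14.45513916015625, 133.99729919433594) 76.43242645263672 z [0.1836 0.1876 0.1928]
513 (560.309814453125, 193.07203674316406) (104.63504791259766, 205.1259765625) 18.7736759185791 z [0.047  0.0644 0.0694]
```

View pics/c1.png

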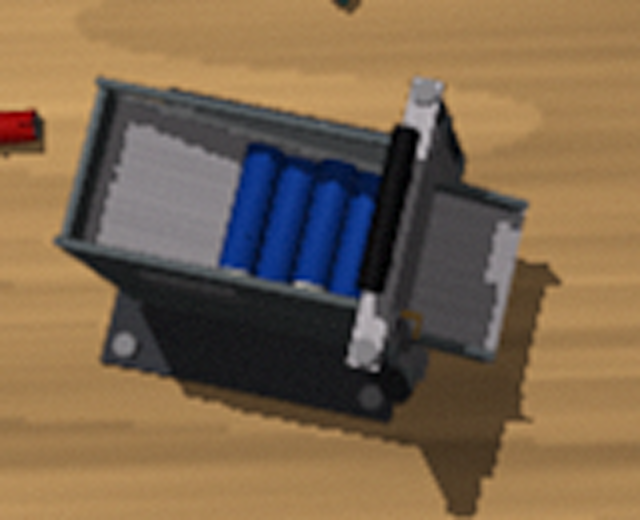

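```bash
cat >> h.py <<'E'
from scipy.spatial.transform import Rotation as Ro
def plan(target,yang,grasp=True):
    """target grasp pt in world, yang deg of tool y axis (mod 180). prints roll then deltas after roll"""
    s=robot.get_state(); R=Ro.from_euler('xyz',s['eef_rot']).as_matrix(); p=s['tcp_pos']
    ya=np.degrees(np.arctan2(R[1,1],R[0,1]))
    print('t',s['time_s'],'tcp',p.round(4),'x',R[:,0].round(3),'yang',ya.round(2),'q',s['q'].round(2),'F',s['contact_force'].round(1),'w',s['grip_width'])
    dd=(yang-ya+90)%180-90
    for roll in (-dd, -dd+180*np.sign(dd)): # tool x down: +roll = cw seen from above
        R2=R@Ro.from_euler('x',roll,degrees=True).as_matrix()
        y2=np.degrees(np.arctan2(R2[1,1],R2[0,1]))
        g=np.array([target[0],target[1],target[2]])-R2[:,0]*0.003
        print('roll',roll.round(2),'->yang',y2.round(2),'deltas mm',(R2.T@(g-p)*1000).round(1), 'now-axes',(R.T@(g-p)*1000).round(1))
E
python3 - <<'E'
from h import *
print(plan((0.5937,-0.3303,.16),112)); plan((.5414,-.0016,.1),76)
E
```

```text
t 0.1 tcp [0.1668 0.5497 0.2357] x [-0.001 -0.001 -1.   ] yang 73.11 q [ 1.07  0.16  1.6  -0.    1.39 -0.21] F [-0.   1.  -0.8] w 1.0012902241496155
roll -38.89 ->yang 112.0 deltas mm [  73.7 -975.8   66.2] now-axes [  73.7 -717.9  664.2]
roll 141.11 ->yang -68.0 deltas mm [ 73.7 975.8 -66.2] now-axes [  73.7 -717.9  664.2]
None
t 0.1 tcp [0.1668 0.5497 0.2357] x [-0.001 -0.001 -1.   ] yang 73.11 q [ 1.07  0.16  1.6  -0.    1.39 -0.21] F [-0.   1.  -0.8] w 1.0012902241496155
roll -2.89 ->yang 76.0 deltas mm [ 133.3 -444.1  496.9] now-axes [ 133.3 -418.5  518.6]
roll 177.11 ->yang -104.0 deltas mm [ 133.3  444.1 -496.9] now-axes [ 133.3 -418.5  518.6]
```

>>> step_arm(deltas=[-4,0,0,8.3,-1,-4,0,0,8.3,-1,-4,0,0,8.3,-1,-4,0,0,8.3,-1,-4,0,0,8.3,-1,-4,0,0,8.3,-1,-4,0,0,8.3,-1,-4,0,0,8.3,-1,-4,0,0,8.3,-1,-4,0,0,8.3,-1,-4,0,0,8.3,-1,-4,0,0,8.3,-1,-4,0,0,8.3,-1,-4,0,0,8.3,-1,-4,0,0,8.3,-1,-4,0,0,8.3,-1,-4,0,0,8.3,-1])

```text
time_s: 1.8
tcp_pos: [0.1669, 0.5499, 0.3041]
eef_rot: [0.681, 1.57, -2.082]
contact_force: [-1.2, 0.5, 0.5]
grip_width: 0.999
```

>>> step_arm(deltas=[0,20,-1,0,-1,0,35,-3,0,-1,0,45,-3,0,-1,0,45,-3,0,-1,0,45,-3,0,-1,0,45,-3,0,-1,0,45,-3,0,-1,0,45,-3,0,-1,0,45,-3,0,-1,0,45,-3,0,-1,0,45,-3,0,-1,0,45,-3,0,-1,0,45,-3,0,-1,0,45,-3,0,-1,0,45,-3,0,-1,0,45,-3,0,-1,0,45,-3,0,-1,0,45,-3,0,-1,0,45,-3,0,-1,0,45,-3,0,-1])

```text
time_s: 3.8
tcp_pos: [0.5453, -0.2318, 0.3039]
eef_rot: [-1.11, 1.57, 2.416]
contact_force: [1.2, 0.2, 0.2]
grip_width: 1.001
```

Run:
```python
from h import *
plan((0.5937,-0.3303,.16),112)
```

```text
t 3.8 tcp [ 0.5453 -0.2318  0.3039] x [-0.001  0.001 -1.   ] yang -68.01 q [-0.61  0.17  1.45  0.    1.52  0.58] F [1.2 0.2 0.2] w 1.000573788208842
roll -0.01 ->yang -68.0 deltas mm [140.8 109.6  -8. ] now-axes [140.8 109.6  -8. ]
roll 179.99 ->yang 112.0 deltas mm [ 140.8 -109.6    8. ] now-axes [140.8 109.6  -8. ]
```

>>> step_arm(deltas=[0,40,-2,0,-1,20,40,-3,0,-1,30,29,-3,0,-1,30,0,0,0,-1,0,0,0,0,-1,0,0,0,0,-1])

```text
time_s: 4.4
tcp_pos: [0.593, -0.3276, 0.2243]
eef_rot: [-1.14, 1.569, 2.386]
contact_force: [-0.1, 0.4, 0.7]
grip_width: 0.996
```

Run:
```python
from h import *
plan((0.5937,-0.3303,.055),112)
snap('wrist','w1'); snap('top','t1')
w,im=P('w1')
r=w.reshape(-1,3)
def box(pts):
    c,sz,a=cv2.minAreaRect((pts[:,:2]*1000).astype(np.float32)); print(len(pts),c,sz,a, 'z',np.percentile(pts[:,2],[5,50,95]))
t=r[(r[:,2]>.050)&(r[:,2]<.075)&(np.hypot(r[:,0]-.594,r[:,1]+.33)<.06)];box(t)
t=r[(r[:,2]>.033)&(r[:,2]<.043)&(np.hypot(r[:,0]-.566,r[:,1]+.26)<.12)];box(t)
```

```text
t 4.4 tcp [ 0.593  -0.3276  0.2243] x [-0.001  0.001 -1.   ] yang -67.98 q [-0.68  0.43  1.29  0.    1.42  0.5 ] F [-0.1  0.4  0.7] w 0.9964243510432615
roll 0.02 ->yang -68.0 deltas mm [166.3   3.1   0.2] now-axes [166.3   3.1   0.2]
roll -179.98 ->yang 112.0 deltas mm [166.3  -3.1  -0.2] now-axes [166.3   3.1   0.2]
792 (595.2968139648438, -333.543212890625) (49.83028030395508, 9.798224449157715) 22.077238082885742 z [0.06106097 0.06320694 0.06447306]
3167 (567.7107543945312, -265.1123046875) (107.12218475341797, 156.73744201660156) 21.990415573120117 z [0.03433854 0.04106452 0.04254928]
```

View pics/w1.png

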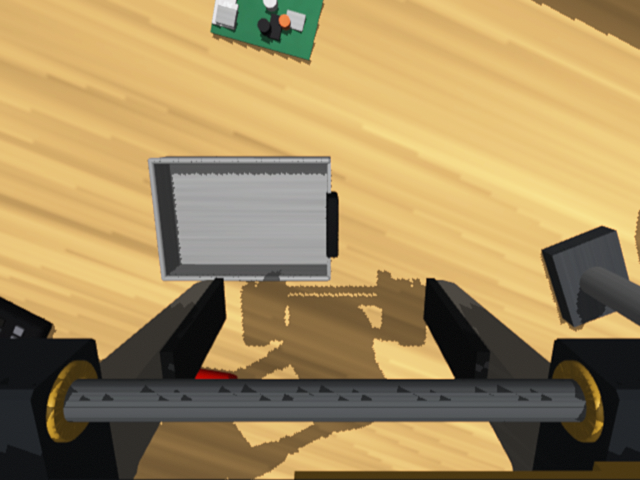

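>>> step_arm(deltas=[30,3,0,0,-1,40,3,0,0,-1,40,0,0,0,-1,30,0,0,0,-1,15,0,0,0,-1,10,0,0,0,-1,0,0,0,0,-1,0,0,0,0,-1])

```text
time_s: 5.3
tcp_pos: [0.5968, -0.3345, 0.0619]
eef_rot: [2.077, 1.567, -0.68]
contact_force: [0.1, -0.4, -0.0]
grip_width: 0.999
```

Run:
```python
from h import *
plan((0.595,-0.333,.055),112)
snap('wrist','w2')
```

```text
t 5.3 tcp [ 0.5968 -0.3345  0.0619] x [ 0.003 -0.002 -1.   ] yang -67.98 q [-0.69  0.6   1.39  0.    1.15  0.5 ] F [ 0.1 -0.4 -0. ] w 0.9989837244896316
roll 0.02 ->yang -68.0 deltas mm [ 3.9 -2.1  1.1] now-axes [ 3.9 -2.1  1.1]
roll -179.98 ->yang 112.0 deltas mm [ 3.9  2.1 -1.1] now-axes [ 3.9 -2.1  1.1]
```

View pics/w2.png

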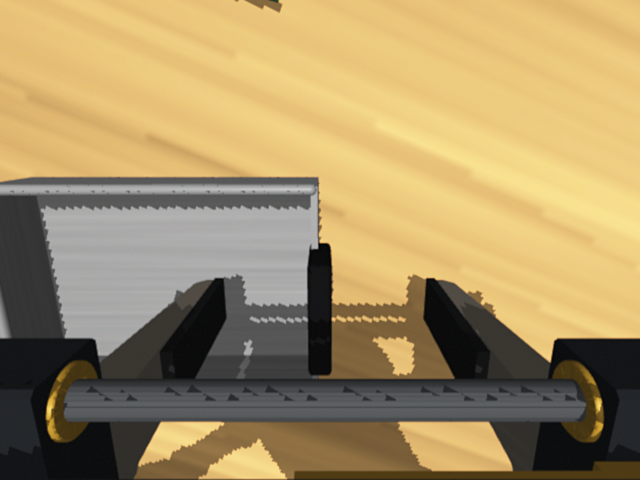

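>>> step_arm(deltas=[3,-2,1,0,-1,0,0,0,0,1,0,0,0,0,1,0,0,0,0,1,0,0,0,0,1,0,0,0,0,1,0,0,0,0,1,0,0,0,0,1,0,0,0,0,1,0,0,0,0,1], force=55)

```text
time_s: 6.35
tcp_pos: [0.5939, -0.3322, 0.0566]
eef_rot: [1.255, 1.571, -1.503]
contact_force: [-0.3, -0.0, 0.3]
grip_width: 0.242
```

>>> step_arm(deltas=[-2,0,0,0,1,-2,0,0,0,1,-2,0,0,0,1,-2,0,0,0,1,0,0,0,0,1,0,0,0,0,1])

```text
time_s: 6.95
tcp_pos: [0.5937, -0.3321, 0.0644]
eef_rot: [-0.879, 1.57, 2.647]
contact_force: [0.1, 0.9, -3.3]
grip_width: 0.105
```

Run:
```python
from h import *
plan((0.5414,-.0016,.064),76)
snap('wrist','w3');snap('scene','s3'); snap('top','t3')
w,im=P('t3')
r=w[200:310,425:535].reshape(-1,3)
t=r[(r[:,2]>.03)&(r[:,2]<.056)]; 
A=np.c_[t[:,:2],np.ones(len(t))]; print(np.linalg.lstsq(A,t[:,2],rcond=None)[0])
```

```text
t 6.95 tcp [ 0.5937 -0.3321  0.0644] x [-0.  0. -1.] yang -67.99 q [-0.69  0.59  1.4  -0.    1.15  0.5 ] F [ 0.1  0.9 -3.3] w 0.10542663872951283
roll 36.01 ->yang -104.0 deltas mm [  -2.5 -308.   130.7] now-axes [  -2.5 -326.   -75.3]
roll -143.99 ->yang 76.0 deltas mm [  -2.5  308.  -130.7] now-axes [  -2.5 -326.   -75.3]
[0.00313431 0.00333402 0.04231533]
```

View pics/w3.png

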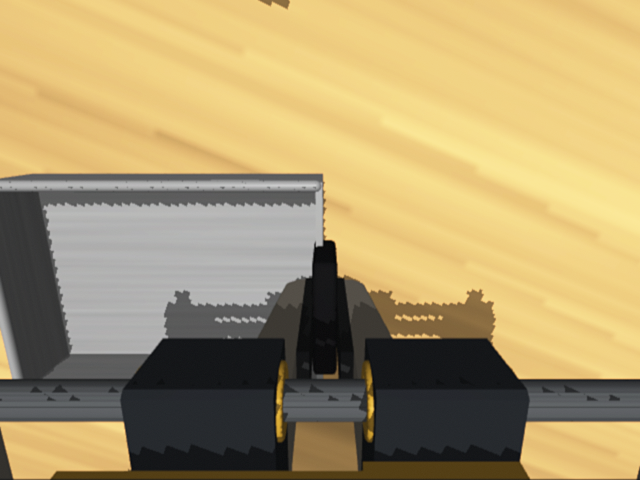

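View pics/s3.png

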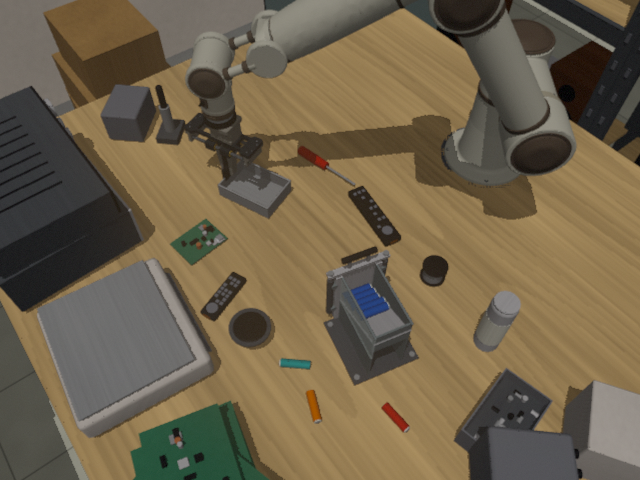

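>>> step_arm(deltas=[0,-10,-2,0,1,0,-20,-5,0,1,0,-20,-5,0,1,0,-20,-5,0,1,0,-20,-5,0,1,0,-20,-5,0,1,0,-20,-5,0,1,0,-20,-5,0,1,0,-10,-2,0,1,0,0,0,4,1,0,0,0,6,1,0,0,0,6,1,0,0,0,6,1,0,0,0,6,1,0,0,0,5,1,0,0,0,3,1,0,0,0,0,1,0,0,0,0,1])

```text
time_s: 8.9
tcp_pos: [0.57, -0.1692, 0.0646]
eef_rot: [0.799, 1.571, -2.586]
contact_force: [-0.1, 0.4, -3.6]
grip_width: 0.101
```

Run:
```python
from h import *
plan((0.5414,-.0016,.064),76)
snap('wrist','w4');snap('top','t4')
w,im=P('w4')
r=w.reshape(-1,3)
def box(pts):
    c,sz,a=cv2.minAreaRect((pts[:,:2]*1000).astype(np.float32)); print(len(pts),c,sz,a, 'z',np.percentile(pts[:,2],[5,50,95]))
for lo,hi in ((.035,.055),(.05,.075),(.2,.225)):
  t=r[(r[:,2]>lo)&(r[:,2]<hi)&(r[:,0]>.4)&(r[:,1]>(-.17 if hi<.07 else .02))&(r[:,1]<(.03 if hi<.07 else .3))]
  if len(t):box(t)
```

```text
t 8.9 tcp [ 0.57   -0.1692  0.0646] x [-0. -0. -1.] yang -103.91 q [-0.49  0.4   1.67 -0.    1.07  1.32] F [-0.1  0.4 -3.6] w 0.10080834772099558
roll 0.09 ->yang -104.0 deltas mm [  -2.4 -155.7   68.2] now-axes [  -2.4 -155.8   68. ]
roll -179.91 ->yang 76.0 deltas mm [ -2.4 155.7 -68.2] now-axes [  -2.4 -155.8   68. ]
6667 (594.79248046875, -94.9939193725586) (150.27774047851562, 101.60816192626953) 78.25470733642578 z [0.03614272 0.04563562 0.04756426]
```

View pics/w4.png

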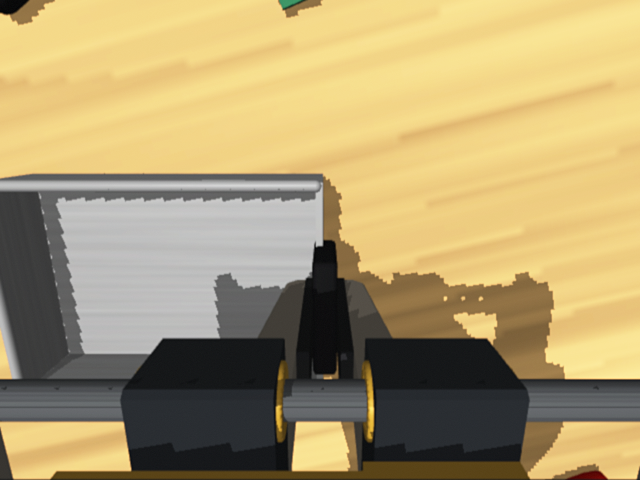

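View pics/t4.png

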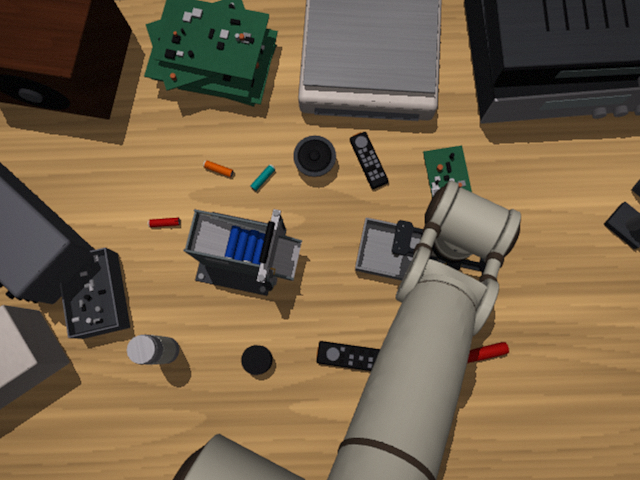

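>>> step_arm(deltas=[0,-5,8,0,1,0,-10,15,0,1,0,-10,15,0,1,0,-10,15,0,1,0,-15,10,0,1,0,-20,5,0,1,0,-20,0,0,1,0,-20,0,0,1,0,-15,0,0,1,0,-10,0,0,1,0,0,0,0,1,0,0,0,0,1])

```text
time_s: 10.2
tcp_pos: [0.5366, -0.022, 0.0645]
eef_rot: [1.282, 1.57, -2.103]
contact_force: [-0.5, -0.4, -3.0]
grip_width: 0.107
```

Run:
```python
from h import *
plan((0.5414,-.0016,.064),76)
snap('wrist','w5');snap('top','t5');snap('scene','s5')
```

```text
t 10.2 tcp [ 0.5366 -0.022   0.0645] x [-0. -0. -1.] yang -103.97 q [-0.27  0.27  1.84 -0.    1.04  1.55] F [-0.5 -0.4 -3. ] w 0.1072407126204889
roll 0.03 ->yang -104.0 deltas mm [ -2.5 -21.    0.3] now-axes [ -2.5 -21.    0.3]
roll -179.97 ->yang 76.0 deltas mm [-2.5 21.  -0.3] now-axes [ -2.5 -21.    0.3]
```

View pics/w5.png

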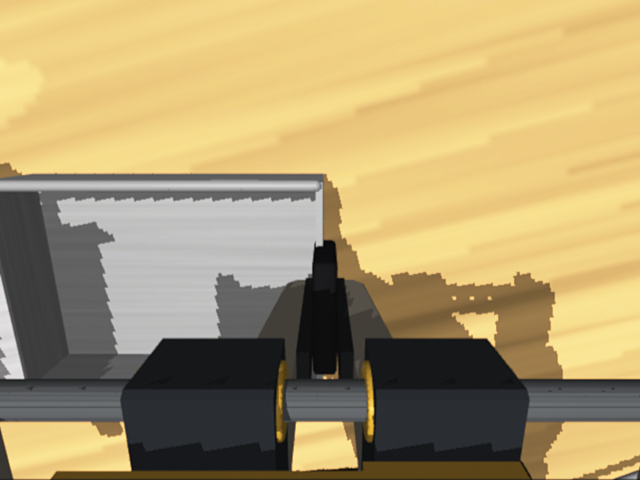

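View pics/t5.png

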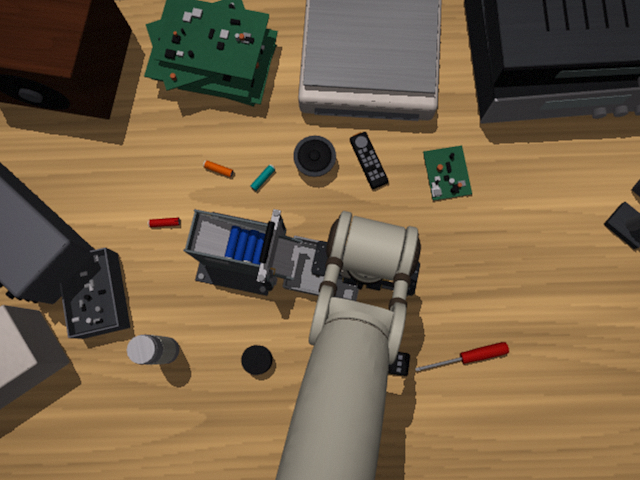

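View pics/s5.png

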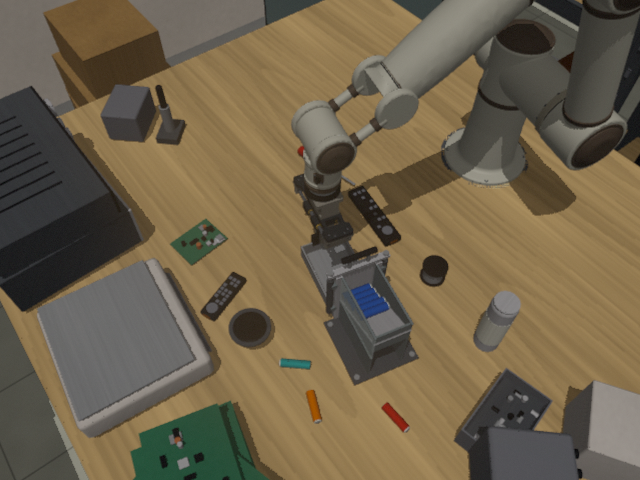

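>>> step_arm(deltas=[0,-7,0,0,1,0,-7,0,0,1,0,-4,0,0,1,0,0,0,0,1,2,0,0,0,1,2,0,0,0,1,0,0,0,0,1,0,0,0,0,1])

```text
time_s: 11.15
tcp_pos: [0.5411, -0.0048, 0.0605]
eef_rot: [2.064, 1.57, -1.321]
contact_force: [-0.0, -5.2, -2.3]
grip_width: 0.104
```

>>> step_arm(deltas=[0,0,0,0,1,0,0,0,0,1])

```text
time_s: 11.35
tcp_pos: [0.5411, -0.0048, 0.0606]
eef_rot: [2.096, 1.57, -1.29]
contact_force: [-0.6, -4.0, -1.0]
grip_width: 0.105
```

Run:
```python
from h import *
plan((0.5414,-.0016,.064),76)
print(robot.get_state()['moment'])
snap('wrist','w6');snap('scene','s6')
im=cv2.imread('pics/s6.png'); cv2.imwrite('pics/c6.png',cv2.resize(im[200:380,270:430],None,fx=3.3,fy=3.3,interpolation=2))
```

```text
t 11.35 tcp [ 0.5411 -0.0048  0.0606] x [ 0.    -0.001 -1.   ] yang -103.99 q [-0.23  0.28  1.83 -0.    1.03  1.58] F [-0.6 -4.  -1. ] w 0.10502087052048809
roll 0.01 ->yang -104.0 deltas mm [-6.4 -3.1  0.5] now-axes [-6.4 -3.1  0.5]
roll -179.99 ->yang 76.0 deltas mm [-6.4  3.1 -0.5] now-axes [-6.4 -3.1  0.5]
[-1.05668976  0.27944786  0.09060701]
```

View pics/w6.png

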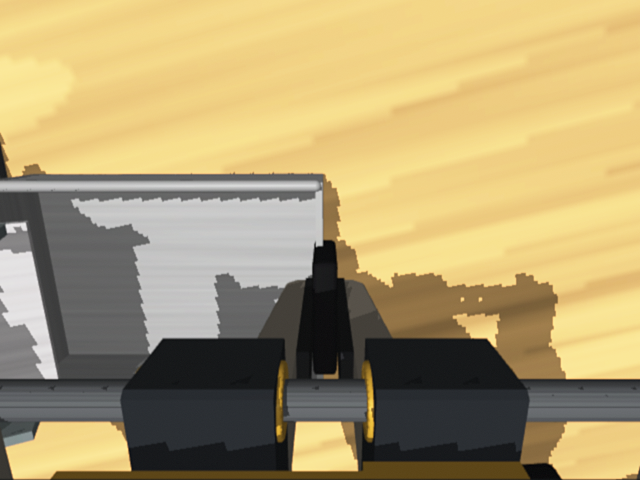

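View pics/c6.png

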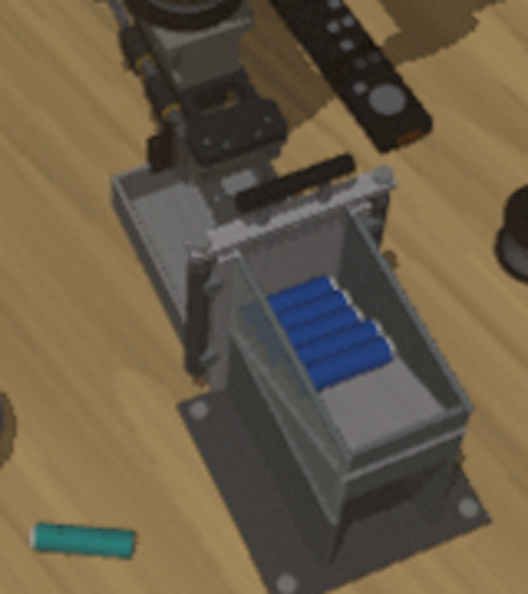

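>>> step_arm(deltas=[0,3,0,0,1,0,3,0,0,1,0,0,0,0,1,0,0,0,0,1,0,0,0,0,1])

```text
time_s: 11.95
tcp_pos: [0.5395, -0.0099, 0.0605]
eef_rot: [-0.995, 1.57, 1.903]
contact_force: [0.0, 1.1, -3.1]
grip_width: 0.101
```

Run:
```python
from h import *
plan((0.5414,-.0016,.064),76)
print(robot.get_state()['moment'])
```

```text
t 11.95 tcp [ 0.5395 -0.0099  0.0605] x [-0.  0. -1.] yang -103.99 q [-0.24  0.28  1.83  0.    1.03  1.57] F [ 0.   1.1 -3.1] w 0.10061598278295641
roll 0.01 ->yang -104.0 deltas mm [-6.5 -8.5  0.2] now-axes [-6.5 -8.5  0.2]
roll -179.99 ->yang 76.0 deltas mm [-6.5  8.5 -0.2] now-axes [-6.5 -8.5  0.2]
[-0.2151064   0.19520214 -0.02019438]
```

>>> step_arm(deltas=[1,0,0,0,1,1,0,0,0,1,0,0,0,0,1,0,0,0,0,1])

```text
time_s: 12.35
tcp_pos: [0.5398, -0.0101, 0.0595]
eef_rot: [-2.083, 1.571, 0.815]
contact_force: [-4.4, -0.5, 4.9]
grip_width: 0.104
```

Run:
```python
from h import *
plan((0.5414,-.0016,.064),76)
snap('wrist','w7'); w,_=P('w7')
r=w.reshape(-1,3)
t=r[(r[:,2]>.03)&(r[:,2]<.055)&(r[:,0]>.4)&(r[:,1]>-.1)&(r[:,1]<.1)]
A=np.c_[t[:,:2],np.ones(len(t))]; print(np.linalg.lstsq(A,t[:,2],rcond=None)[0],np.percentile(t[:,2],[10,50,90]))
t=r[(r[:,2]>-.005)&(r[:,2]<.015)]; print(np.histogram(t[:,2],20))
```

```text
t 12.35 tcp [ 0.5398 -0.0101  0.0595] x [ 0.  0. -1.] yang -103.98 q [-0.24  0.28  1.83  0.    1.03  1.57] F [-4.4 -0.5  4.9] w 0.10423345872356714
roll 0.02 ->yang -104.0 deltas mm [-7.5 -8.6  0.5] now-axes [-7.5 -8.6  0.5]
roll -179.98 ->yang 76.0 deltas mm [-7.5  8.6 -0.5] now-axes [-7.5 -8.6  0.5]
[-0.12813575  0.03736191  0.11699372] [0.0392488  0.04152707 0.04721102]
(array([   51,  2670, 30721, 82178, 54444, 10987, 11843, 18337,  6300,
         722,   278,   339,   392,   403,   304,   293,   282,   385,
         437,   364]), array([-1.61606543e-03, -7.85353481e-04,  4.53584691e-05,  8.76070419e-04,
        1.70678237e-03,  2.53749432e-03,  3.36820627e-03,  4.19891822e-03,
        5.02963017e-03,  5.86034212e-03,  6.69105407e-03,  7.52176602e-03,
        8.35247797e-03,  9.18318992e-03,  1.00139019e-02,  1.08446138e-02,
        1.16753258e-02,  1.25060377e-02,  1.33367497e-02,  1.41674616e-02,
        1.49981736e-02]))
```

>>> step_arm(deltas=[0,0,0,0,0,0,0,0,0,0,0,0,0,0,0,0,0,0,0,0,0,0,0,0,0,-10,0,0,0,0,-20,0,0,0,0,-30,0,0,0,0,-40,0,0,0,0,-40,0,0,0,0,-40,0,0,0,0,-40,0,0,0,0,0,0,0,0,-1,0,0,0,0,-1])

```text
time_s: 13.8
tcp_pos: [0.5401, -0.0103, 0.2801]
eef_rot: [3.141, 1.568, -0.245]
contact_force: [0.5, -0.9, -0.5]
grip_width: 0.653
```

Run:
```python
from h import *
plan((0.5796,.1517,.30),76)
snap('wrist','w8');snap('top','t8')
w,im=P('w8')
r=w.reshape(-1,3)
def box(pts):
    c,sz,a=cv2.minAreaRect((pts[:,:2]*1000).astype(np.float32)); print(len(pts),c,sz,a, 'z',np.percentile(pts[:,2],[5,50,95]))
near=(r[:,0]>.4)&(r[:,0]<.7)
t=r[(r[:,2]>.050)&(r[:,2]<.075)&near&(r[:,1]<.05)];box(t)
t=r[(r[:,2]>.034)&(r[:,2]<.046)&near&(r[:,1]<.08)];box(t)
t=r[(r[:,2]>.206)&(r[:,2]<.225)&near&(r[:,1]>.1)];
if len(t): box(t)
```

```text
t 13.8 tcp [ 0.5401 -0.0103  0.2801] x [ 0.003 -0.001 -1.   ] yang -103.99 q [-0.24  0.04  1.64 -0.    1.46  1.57] F [ 0.5 -0.9 -0.5] w 0.6527474584305515
roll 0.01 ->yang -104.0 deltas mm [ -22.9 -166.7    0.8] now-axes [ -22.9 -166.7    0.7]
roll -179.99 ->yang 76.0 deltas mm [-22.9 166.7  -0.8] now-axes [ -22.9 -166.7    0.7]
549 (541.024169921875, -10.191499710083008) (9.398841857910156, 49.6873664855957) 76.07162475585938 z [0.06125108 0.06314493 0.06444966]
1099 (552.8518676757812, 38.58956527709961) (110.11204528808594, 106.75715637207031) 76.02992248535156 z [0.03868415 0.04132737 0.04293074]
3756 (580.5453491210938, 148.0773162841797) (13.92231559753418, 73.85513305664062) 76.02642059326172 z [0.21362665 0.22105789 0.22321928]
```

View pics/w8.png

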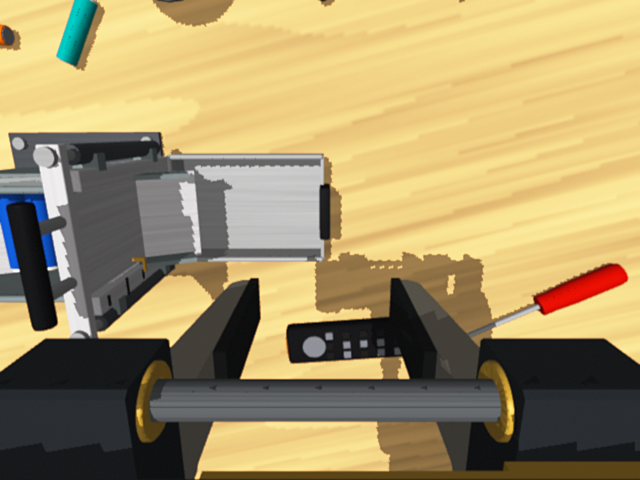

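View pics/t8.png

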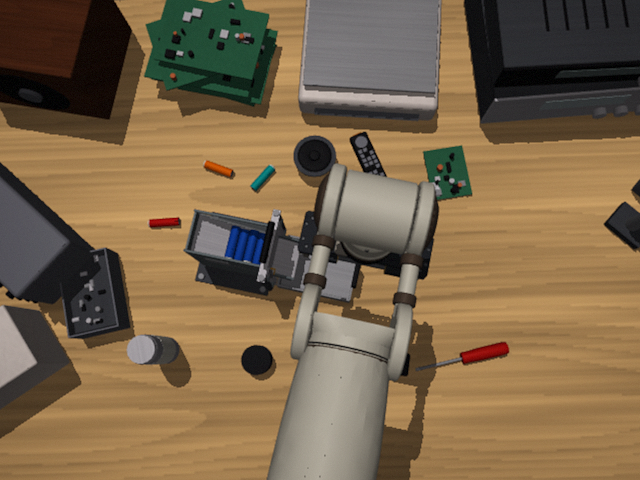

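>>> step_arm(deltas=[-25,0,0,0,-1,-5,-20,0,0,-1,0,-30,0,0,-1,0,-30,0,0,-1,0,-30,0,0,-1,0,-25,0,0,-1,0,-15,0,0,-1,0,-12,0,0,-1,0,0,0,0,-1,0,0,0,0,-1])

```text
time_s: 14.9
tcp_pos: [0.5786, 0.1464, 0.3082]
eef_rot: [0.855, 1.57, -2.532]
contact_force: [-0.1, 0.3, 0.0]
grip_width: 0.998
```

Run:
```python
from h import *
plan((0.5804,.1485,.216),76)
snap('wrist','w9')
w,im=P('w9')
r=w.reshape(-1,3)
def box(pts):
    c,sz,a=cv2.minAreaRect((pts[:,:2]*1000).astype(np.float32)); print(len(pts),c,sz,a, 'z',np.percentile(pts[:,2],[5,50,95]))
t=r[(r[:,2]>.212)&(r[:,2]<.228)&(r[:,0]>.5)&(r[:,0]<.7)&(r[:,1]>.1)&(r[:,1]<.2)]
if len(t): box(t)
```

```text
t 14.9 tcp [0.5786 0.1464 0.3082] x [-0.001 -0.001 -1.   ] yang -104.01 q [ 0.05  0.18  1.43 -0.    1.53  1.86] F [-0.1  0.3  0. ] w 0.9980336577750706
roll -0.01 ->yang -104.0 deltas mm [89.2 -2.5 -1.3] now-axes [89.2 -2.5 -1.3]
roll 179.99 ->yang 76.0 deltas mm [89.2  2.5  1.3] now-axes [89.2 -2.5 -1.3]
2337 (580.5098876953125, 149.33456420898438) (12.69839859008789, 74.33877563476562) 76.14617156982422 z [0.21760972 0.22175374 0.22337153]
```

View pics/w9.png

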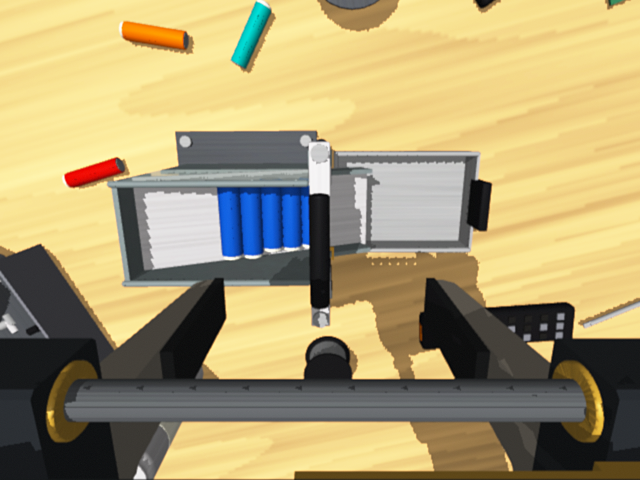

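>>> step_arm(deltas=[20,-3,-1,0,-1,25,0,0,0,-1,20,0,0,0,-1,15,0,0,0,-1,9,0,0,0,-1,0,0,0,0,-1,0,0,0,0,-1])

```text
time_s: 15.65
tcp_pos: [0.581, 0.1495, 0.2205]
eef_rot: [-2.852, 1.569, 0.045]
contact_force: [-0.4, 0.1, 0.7]
grip_width: 0.998
```

Run:
```python
from h import *
plan((0.5805,.149,.216),76)
snap('wrist','w10')
```

```text
t 15.65 tcp [0.581  0.1495 0.2205] x [ 0.001  0.    -1.   ] yang -104.01 q [ 0.05  0.23  1.54 -0.    1.36  1.87] F [-0.4  0.1  0.7] w 0.9978719955761292
roll -0.01 ->yang -104.0 deltas mm [1.5 0.6 0.3] now-axes [1.5 0.6 0.3]
roll 179.99 ->yang 76.0 deltas mm [ 1.5 -0.6 -0.3] now-axes [1.5 0.6 0.3]
```

View pics/w10.png

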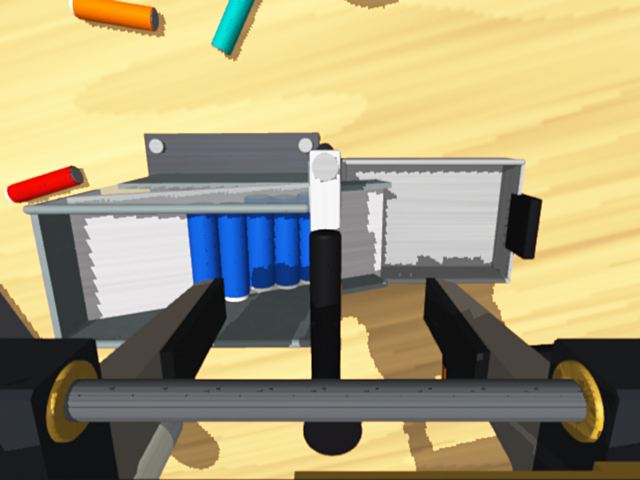

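>>> step_arm(deltas=[1,0,0,0,1,0,0,0,0,1,0,0,0,0,1,0,0,0,0,1,0,0,0,0,1,0,0,0,0,1,0,0,0,0,1,0,0,0,0,1,0,0,0,0,1,0,0,0,0,1,0,0,0,0,1,0,0,0,0,1,0,0,0,0,1], force=60)

```text
time_s: 17.0
tcp_pos: [0.5804, 0.1494, 0.2186]
eef_rot: [1.337, 1.57, -2.049]
contact_force: [-1.5, -2.0, 0.3]
grip_width: 0.13
```

Run:
```python
from h import *
plan((0.5805,.149,.216),76)
snap('wrist','w11');snap('scene','s11')
```

```text
t 17.0 tcp [0.5804 0.1494 0.2186] x [-0.    -0.001 -1.   ] yang -103.99 q [ 0.05  0.23  1.55 -0.    1.36  1.87] F [-1.5 -2.   0.3] w 0.12999061884092886
roll 0.01 ->yang -104.0 deltas mm [-0.4  0.3 -0.2] now-axes [-0.4  0.3 -0.2]
roll -179.99 ->yang 76.0 deltas mm [-0.4 -0.3  0.2] now-axes [-0.4  0.3 -0.2]
```

View pics/w11.png

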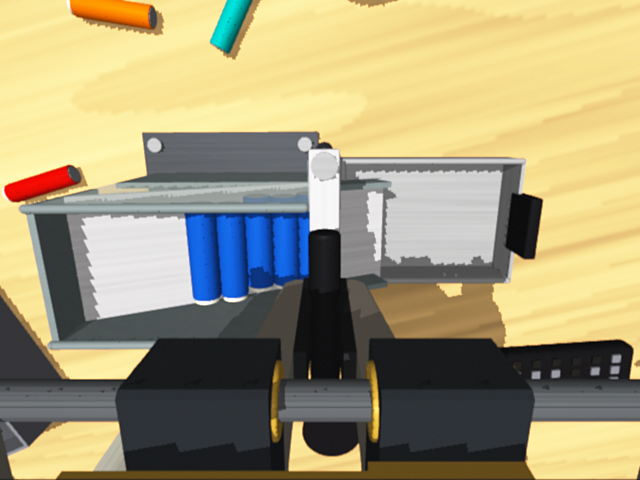

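>>> step_arm(deltas=[-2,0,0,0,1,-3,0,0,0,1,-3,0,0,0,1,-3,0,0,0,1,-3,0,0,0,1,-3,0,0,0,1,-3,0,0,0,1,-3,0,0,0,1,-3,0,0,0,1,-2,0,0,0,1,0,0,0,0,1,0,0,0,0,1])

```text
time_s: 18.3
tcp_pos: [0.5803, 0.1494, 0.2465]
eef_rot: [1.121, 1.57, -2.265]
contact_force: [2.7, -4.6, -8.9]
grip_width: 0.124
```

Run:
```python
from h import *
plan((0.5805,.149,.216),76)
snap('wrist','w12');snap('scene','s12')
im=cv2.imread('pics/s12.png'); cv2.imwrite('pics/c12.png',cv2.resize(im[200:380,270:430],None,fx=3.3,fy=3.3,interpolation=2))
```

```text
t 18.3 tcp [0.5803 0.1494 0.2465] x [-0.    -0.001 -1.   ] yang -104.0 q [ 0.05  0.21  1.51 -0.    1.41  1.87] F [ 2.7 -4.6 -8.9] w 0.12390364360819278
roll 0.0 ->yang -104.0 deltas mm [27.5  0.4 -0.3] now-axes [27.5  0.4 -0.3]
roll -180.0 ->yang 76.0 deltas mm [27.5 -0.4  0.3] now-axes [27.5  0.4 -0.3]
```

View pics/w12.png

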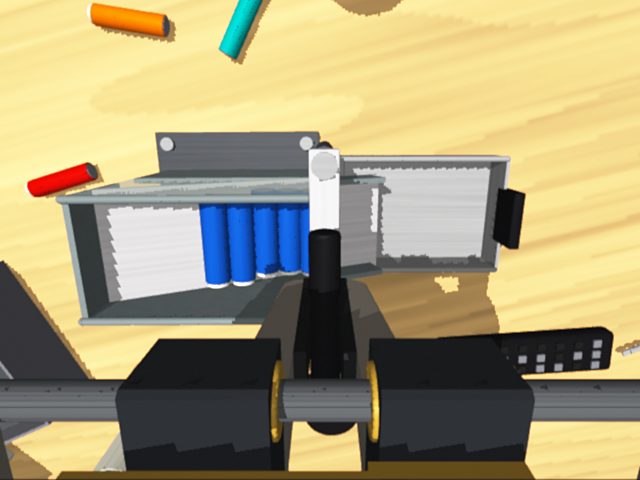

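View pics/c12.png

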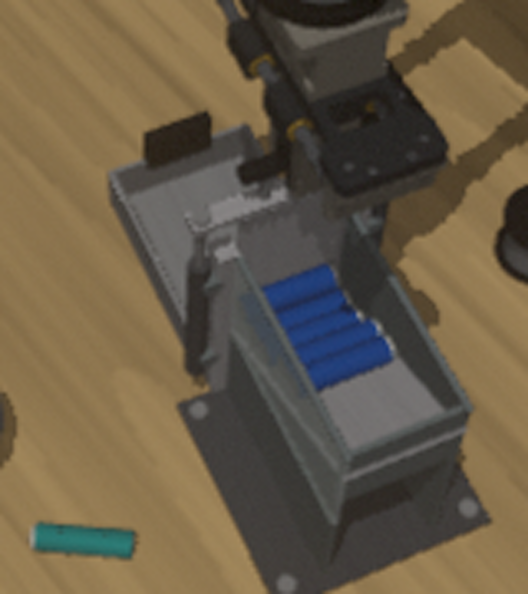

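>>> step_arm(deltas=[0,0,0,0,1,0,0,0,0,1,0,0,0,0,1,0,0,0,0,1,0,0,0,0,1,0,0,0,0,1])

```text
time_s: 19.0
tcp_pos: [0.5803, 0.1494, 0.2465]
eef_rot: [1.033, 1.57, -2.353]
contact_force: [2.4, -4.4, -9.1]
grip_width: 0.12
```

Run:
```python
from h import *
plan((0.5805,.149,.216),76)
snap('wrist','w13');snap('scene','s13');snap('top','t13')
a=cv2.imread('pics/s11.png')[190:380,270:430];b=cv2.imread('pics/s13.png')[190:380,270:430]
c=np.hstack([a,b]); cv2.imwrite('pics/c13.png',cv2.resize(c,None,fx=2.5,fy=2.5,interpolation=2))
```

```text
t 19.0 tcp [0.5803 0.1494 0.2465] x [-0.001 -0.001 -1.   ] yang -104.0 q [ 0.05  0.21  1.51 -0.    1.41  1.87] F [ 2.4 -4.4 -9.1] w 0.11954382322223454
roll 0.0 ->yang -104.0 deltas mm [27.5  0.4 -0.3] now-axes [27.5  0.4 -0.3]
roll -180.0 ->yang 76.0 deltas mm [27.5 -0.4  0.3] now-axes [27.5  0.4 -0.3]
```

View pics/c13.png

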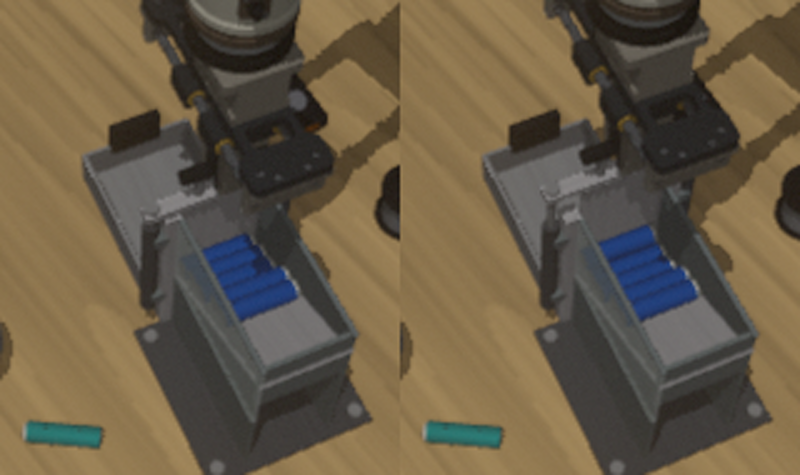

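View pics/w13.png

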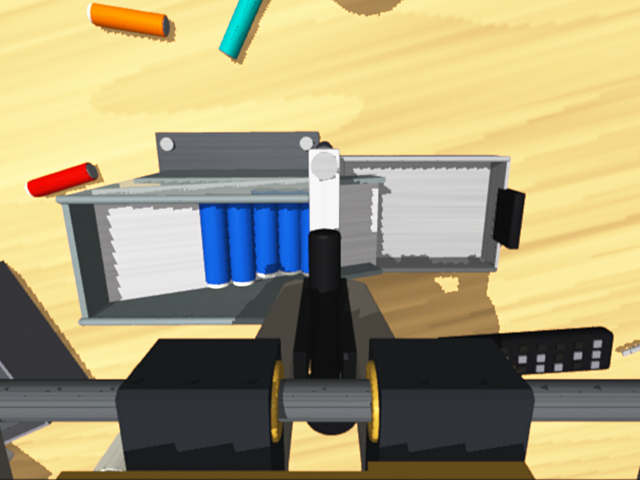

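Run:
```python
from h import *
u=np.array([.2419,.9703]);v=np.array([-.9703,.2419]);o=np.array([.5804,.149])+.05*u
for tag in('t8','t13','w9','w11','w13'):
    w,im=P(tag); im=im.astype(int)
    m=(im[...,2]>im[...,0]+50)&(im[...,2]>im[...,1]+30)&(w[...,2]>.05)
    p=w[m]; x=(p[:,:2]-o)@u; y=(p[:,:2]-o)@v
    print(tag,len(p),'x',np.percentile(x,[1,25,50,75,99]).round(3),'y',np.percentile(y,[2,50,98]).round(3))
    b=np.arange(-.06,.09,.006)
    for a in b:
        k=(x>a)&(x<a+.006)
        if k.sum()>5: print('   %.3f n%d y %.3f..%.3f z-lane %.3f %.3f'%(a,k.sum(),*np.percentile(y[k],[3,97]),*(np.percentile(p[k,2]-(.06+(x[k]+.095)*np.tan(np.radians(24))),[50,95]))))
a=cv2.imread('pics/w13.png')[130:300,180:420]; cv2.imwrite('pics/c14.png',cv2.resize(a,None,fx=3.3,fy=3.3,interpolation=2))
```

```text
t8 994 x [-0.042 -0.01   0.006  0.022  0.036] y [-0.03  -0.     0.028]
   -0.048 n6 y 0.006..0.037 z-lane 0.137 0.139
   -0.042 n9 y -0.001..0.033 z-lane 0.134 0.136
   -0.030 n10 y -0.011..0.027 z-lane 0.020 0.022
   -0.024 n95 y -0.029..0.025 z-lane 0.019 0.022
   -0.018 n80 y -0.027..0.026 z-lane 0.015 0.019
   -0.012 n107 y -0.031..0.024 z-lane 0.019 0.023
   -0.006 n96 y -0.031..0.024 z-lane 0.019 0.023
   -0.000 n94 y -0.029..0.025 z-lane 0.016 0.020
   0.006 n106 y -0.027..0.028 z-lane 0.019 0.023
   0.012 n91 y -0.027..0.028 z-lane 0.017 0.021
   0.018 n97 y -0.027..0.027 z-lane 0.016 0.022
   0.024 n104 y -0.029..0.027 z-lane 0.019 0.023
   0.030 n89 y -0.028..0.028 z-lane 0.017 0.022
   0.036 n10 y -0.022..0.022 z-lane 0.013 0.014
t13 481 x [-0.043 -0.011  0.005  0.022  0.036] y [-0.004  0.016  0.032]
   -0.048 n11 y 0.017..0.038 z-lane 0.165 0.248
   -0.024 n30 y -0.004..0.032 z-lane 0.019 0.229
   -0.018 n50 y -0.004..0.032 z-lane 0.016 0.233
   -0.012 n64 y -0.004..0.027 z-lane 0.019 0.024
   -0.006 n44 y -0.004..0.026 z-lane 0.018 0.022
   -0.000 n37 y 0.004..0.026 z-la
[... 1948 characters left out ...]
.027]
   -0.048 n35 y -0.039..-0.021 z-lane 0.161 0.163
   -0.042 n205 y -0.025..0.025 z-lane 0.031 0.033
   -0.036 n514 y -0.024..0.025 z-lane 0.026 0.030
   -0.030 n585 y -0.024..0.026 z-lane 0.021 0.022
   -0.024 n549 y -0.024..0.025 z-lane 0.019 0.021
   -0.018 n637 y -0.024..0.025 z-lane 0.017 0.021
   -0.012 n607 y -0.025..0.024 z-lane 0.021 0.022
   -0.006 n562 y -0.026..0.024 z-lane 0.018 0.021
   -0.000 n816 y -0.025..0.027 z-lane 0.019 0.022
   0.006 n687 y -0.025..0.028 z-lane 0.021 0.022
   0.012 n580 y -0.026..0.028 z-lane 0.017 0.020
   0.018 n988 y -0.026..0.027 z-lane 0.020 0.022
   0.024 n719 y -0.027..0.027 z-lane 0.020 0.022
   0.030 n447 y -0.026..0.027 z-lane 0.016 0.018
```

View pics/c14.png

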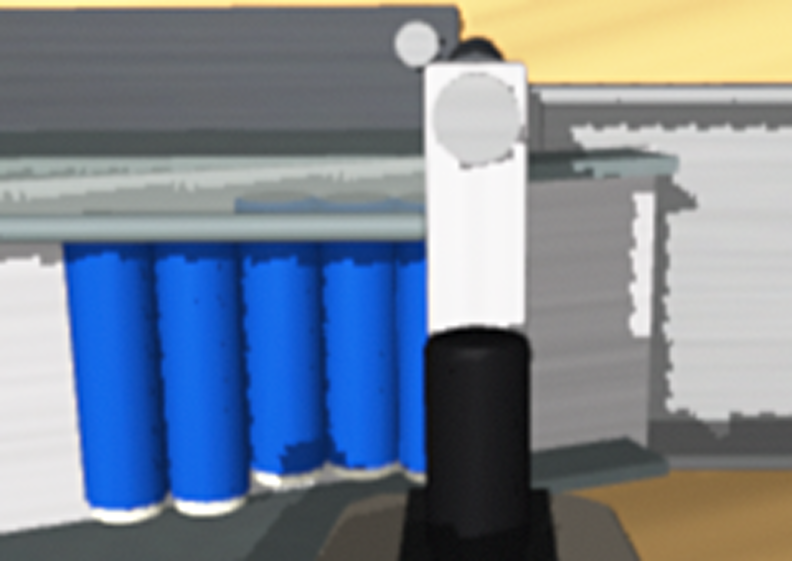

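View pics/t13.png

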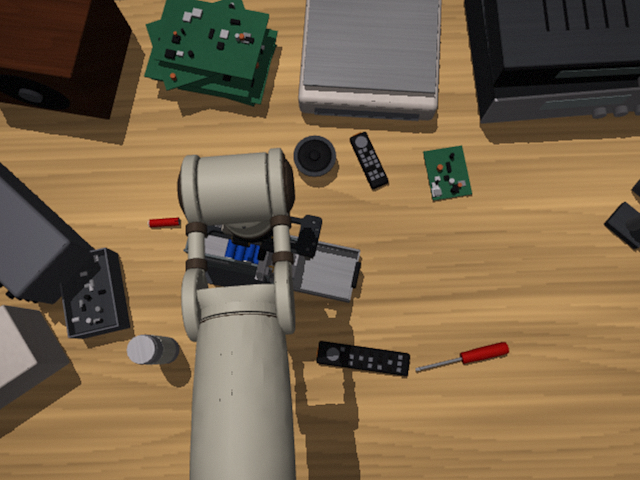

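>>> step_arm(deltas=[4,0,0,0,1,-4,0,0,0,1,-3,0,0,0,1,0,0,0,0,1,0,0,0,0,1,3,0,0,0,1,0,0,0,0,1])

```text
time_s: 19.85
tcp_pos: [0.5803, 0.1494, 0.2457]
eef_rot: [0.871, 1.57, -2.515]
contact_force: [2.6, -4.4, -9.1]
grip_width: 0.122
```

```bash
cat >> h.py <<'E'
def cells(tag):
    u=np.array([.2419,.9703]);v=np.array([-.9703,.2419]);o=np.array([.5804,.149])+.05*u
    w,im=P(tag); im=im.astype(int)
    m=(im[...,2]>im[...,0]+50)&(im[...,2]>im[...,1]+30)&(w[...,2]>.002)
    p=w[m]; x=(p[:,:2]-o)@u; y=(p[:,:2]-o)@v; k0=abs(y)<.06; p,x,y=p[k0],x[k0],y[k0]
    for a in np.arange(-.21,.06,.009):
        k=(x>a)&(x<a+.009)&(p[:,2]<.19)
        if k.sum()>5: print('   %.3f n%d y %.3f..%.3f z %.3f z-lane %.3f'%(a,k.sum(),*np.percentile(y[k],[3,97]),np.median(p[k,2]),(np.percentile(p[k,2]-(.06+(x[k]+.095)*np.tan(np.radians(24))),50))))
E
python3 - <<'E'
from h import *
plan((0.5805,.149,.216),76)
snap('wrist','w15'); cells('w15')
a=cv2.imread('pics/w15.png')[130:300,180:540]; cv2.imwrite('pics/c15.png',cv2.resize(a,None,fx=2.2,fy=2.2,interpolation=2))
E
```

```text
t 19.85 tcp [0.5803 0.1494 0.2457] x [-0.001 -0.001 -1.   ] yang -104.0 q [ 0.05  0.22  1.51 -0.    1.41  1.87] F [ 2.6 -4.4 -9.1] w 0.12187351641033145
roll 0.0 ->yang -104.0 deltas mm [26.7  0.4 -0.3] now-axes [26.7  0.4 -0.3]
roll -180.0 ->yang 76.0 deltas mm [26.7 -0.4  0.3] now-axes [26.7  0.4 -0.3]
   -0.210 n398 y -0.034..0.024 z 0.039 z-lane 0.028
   -0.201 n1117 y -0.034..0.024 z 0.038 z-lane 0.023
   -0.192 n627 y -0.034..0.024 z 0.022 z-lane 0.003
   -0.183 n780 y -0.033..0.024 z 0.020 z-lane -0.002
   -0.174 n421 y -0.032..0.026 z 0.021 z-lane -0.006
   -0.165 n628 y -0.031..0.026 z 0.021 z-lane -0.009
   -0.156 n414 y -0.034..0.021 z 0.029 z-lane -0.007
   -0.147 n651 y -0.035..0.022 z 0.026 z-lane -0.013
   -0.138 n116 y -0.005..0.023 z 0.020 z-lane -0.021
```

View pics/c15.png

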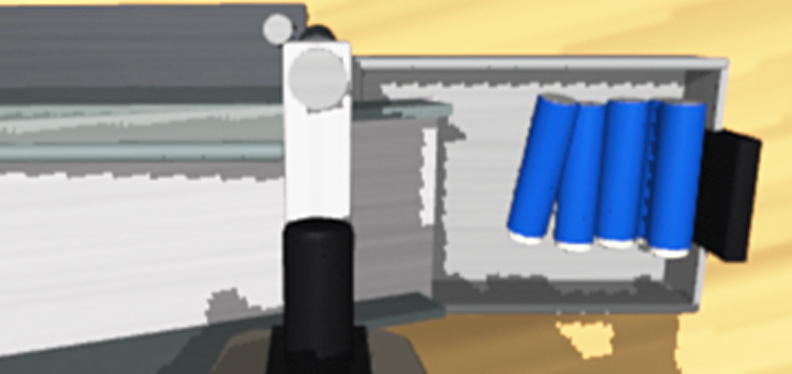

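>>> step_arm(deltas=[0,0,0,0,1,0,0,0,0,1,0,0,0,0,1,0,0,0,0,1,0,0,0,0,1,0,0,0,0,1,0,0,0,0,1,0,0,0,0,1,0,0,0,0,1,0,0,0,0,1])

```text
time_s: 20.9
tcp_pos: [0.5803, 0.1494, 0.2459]
eef_rot: [0.873, 1.57, -2.512]
contact_force: [2.2, -5.2, -8.8]
grip_width: 0.123
```

Run:
```python
from h import *
plan((0.5805,.149,.216),76)
snap('wrist','w16'); cells('w16');snap('scene','s16');snap('top','t16')
a=cv2.imread('pics/w16.png')[130:300,180:540]; cv2.imwrite('pics/c16.png',cv2.resize(a,None,fx=2.2,fy=2.2,interpolation=2))
b=cv2.imread('pics/s16.png')[190:380,270:430];cv2.imwrite('pics/c17.png',cv2.resize(b,None,fx=3,fy=3,interpolation=2))
w,im=P('w16'); im=im.astype(int)
m=(im[...,2]>im[...,0]+50)&(im[...,2]>im[...,1]+30)
p=w[m];p=p[(p[:,2]<.1)&(p[:,2]>.002)&(p[:,1]<.1)&(abs(p[:,0]-.55)<.08)]
u=np.array([.2419,.9703]);v=np.array([-.9703,.2419]);c=np.array([.541,-.0102])+.076*u
q=np.c_[(p[:,:2]-c)@u,(p[:,:2]-c)@v,p[:,2]]; print(q.min(0),q.max(0))
```

```text
t 20.9 tcp [0.5803 0.1494 0.2459] x [-0.001 -0.    -1.   ] yang -104.0 q [ 0.05  0.21  1.51 -0.    1.41  1.87] F [ 2.2 -5.2 -8.8] w 0.12330677930233322
roll 0.0 ->yang -104.0 deltas mm [26.9  0.4 -0.3] now-axes [26.9  0.4 -0.3]
roll -180.0 ->yang 76.0 deltas mm [26.9 -0.4  0.3] now-axes [26.9  0.4 -0.3]
   -0.210 n182 y -0.034..0.024 z 0.020 z-lane 0.010
   -0.201 n441 y -0.034..0.023 z 0.037 z-lane 0.022
   -0.192 n1037 y -0.034..0.024 z 0.035 z-lane 0.016
   -0.183 n780 y -0.033..0.024 z 0.021 z-lane -0.002
   -0.174 n427 y -0.032..0.026 z 0.021 z-lane -0.006
   -0.165 n731 y -0.032..0.026 z 0.021 z-lane -0.010
   -0.156 n40 y -0.030..0.025 z 0.015 z-lane -0.018
   -0.138 n203 y -0.039..0.015 z 0.020 z-lane -0.024
   -0.129 n606 y -0.039..0.018 z 0.022 z-lane -0.025
   -0.120 n364 y -0.038..0.019 z 0.019 z-lane -0.031
[-0.07282523 -0.040196    0.00473704] [0.02404145 0.02799135 0.04002768]
```

View pics/c16.png

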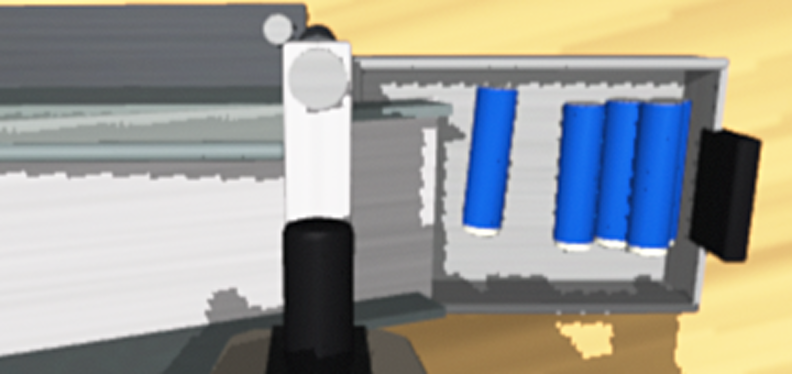

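View pics/c17.png

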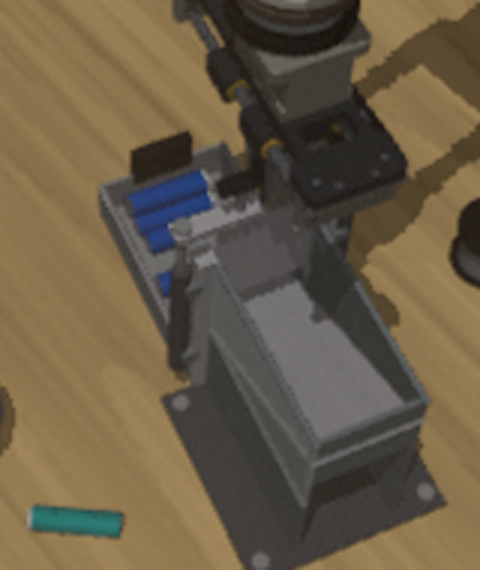

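>>> step_arm(deltas=[0,0,0,0,1,0,0,0,0,1,0,0,0,0,1,0,0,0,0,1,0,0,0,0,1,0,0,0,0,1,0,0,0,0,1,0,0,0,0,1,0,0,0,0,1,0,0,0,0,1,0,0,0,0,1,0,0,0,0,1,0,0,0,0,1,0,0,0,0,1,0,0,0,0,1,0,0,0,0,1,0,0,0,0,1,0,0,0,0,1,0,0,0,0,1,0,0,0,0,1])

```text
time_s: 23.05
tcp_pos: [0.5803, 0.1494, 0.246]
eef_rot: [0.955, 1.57, -2.431]
contact_force: [3.1, -4.3, -9.9]
grip_width: 0.123
```

Run:
```python
from h import *
plan((0.5805,.149,.216),76)
snap('wrist','w18'); cells('w18');[snap('top',f't18{i}') for i in range(4)];snap('wrist','w19');cells('w19')
a=cv2.imread('pics/w19.png'); cv2.imwrite('pics/c19.png',a)
w,im=P('w19')
r=w.reshape(-1,3)
t=r[(r[:,2]>.207+.026)&(r[:,2]<.26)&(r[:,1]>.1)&(r[:,1]<.16)&(r[:,0]>.59)&(r[:,0]<.63)]
print(len(t),np.percentile(t[:,2],[10,50,90,99]))
t=r[(r[:,2]>.05)&(r[:,2]<.075)&(r[:,1]<.03)&(r[:,0]>.5)&(r[:,0]<.6)];print(len(t),np.median(t,0))
```

```text
t 23.05 tcp [0.5803 0.1494 0.246 ] x [-0.001 -0.001 -1.   ] yang -104.0 q [ 0.05  0.21  1.51 -0.    1.41  1.87] F [ 3.1 -4.3 -9.9] w 0.12309305993369384
roll 0.0 ->yang -104.0 deltas mm [27.   0.4 -0.3] now-axes [27.   0.4 -0.3]
roll -180.0 ->yang 76.0 deltas mm [27.  -0.4  0.3] now-axes [27.   0.4 -0.3]
   -0.210 n178 y -0.033..0.024 z 0.020 z-lane 0.010
   -0.201 n442 y -0.034..0.023 z 0.037 z-lane 0.022
   -0.192 n1040 y -0.034..0.024 z 0.035 z-lane 0.016
   -0.183 n780 y -0.033..0.024 z 0.021 z-lane -0.002
   -0.174 n414 y -0.032..0.025 z 0.021 z-lane -0.006
   -0.165 n742 y -0.032..0.026 z 0.021 z-lane -0.010
   -0.156 n34 y -0.031..0.026 z 0.015 z-lane -0.018
   -0.138 n198 y -0.039..0.014 z 0.020 z-lane -0.024
   -0.129 n614 y -0.039..0.019 z 0.022 z-lane -0.025
   -0.120 n359 y -0.038..0.019 z 0.019 z-lane -0.031
   -0.210 n180 y -0.034..0.024 z 0.021 z-lane 0.010
   -0.201 n440 y -0.034..0.023 z 0.037 z-lane 0.022
   -0.192 n1047 y -0.034..0.024 z 0.035 z-lane 0.016
   -0.183 n779 y -0.033..0.024 z 0.021 z-lane -0.002
   -0.174 n422 y -0.032..0.026 z 0.021 z-lane -0.006
   -0.165 n740 y -0.032..0.026 z 0.021 z-lane -0.010
   -0.156 n32 y -0.030..0.021 z 0.015 z-lane -0.018
   -0.138 n198 y -0.039..0.014 z 0.020 z-lane -0.024
   -0.129 n615 y -0.039..0.019 z 0.022 z-lane -0.025
   -0.120 n356 y -0.037..0.019 z 0.019 z-lane -0.031
2749 [0.24444489 0.2489752  0.2507935  0.25870468]
1023 [ 0.54253625 -0.00887011  0.06257645]
```

View pics/c19.png

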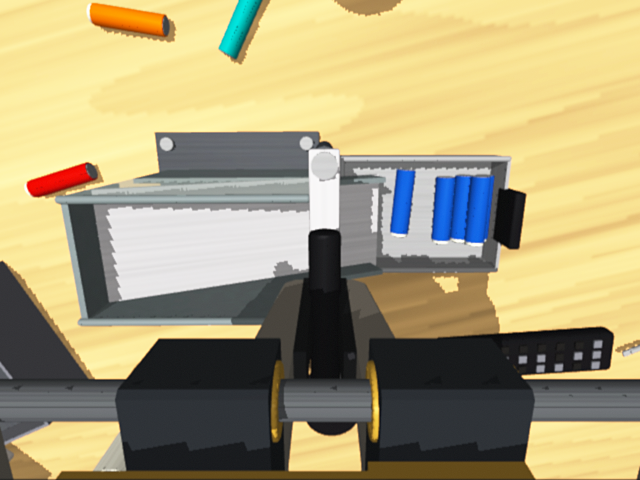

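```bash
python3 -c "
from cell import robot
print(robot.close_job())"
```

```text
the job is handed in; nothing more can be done
None
```

The tray is under the lip, all five cells are in it, and I handed the job in at about 23 s with the gate still held at half travel.

**Tray:** The last measurement puts the lip 42 mm ahead of the tray's centre and on its centre line. The tray stands level on the bench, and the fingers are off it. It touched something at its front with about 4–5 N while I slid it in. I backed off about 5 mm before setting it down and releasing it.

**Gate:** I gripped the bar at 60 N and raised it 27–28 mm.
- The first cell rode up with the gate and jammed under its edge, so nothing rolled out at first.
- A small dip of about 4 mm, then a short raise of about 3 mm above half, freed it. By my commands the gate stayed between about 24 and 31 mm during this.

**Last checks:**
- **Gate height:** the bar top reads 249 mm, which is about 27.5 mm of travel.
- **Gate force:** about 9–10 N of downward pull on the fingers.
- **Cells:** the lane is empty, and two wrist pictures 0.25 s apart show no movement. Four cells are plainly visible in the tray. I inferred the fifth from a blue strip under the cell stacked at the tab end. That top cell's centre is about 25 mm above the tray floor, under the 36 mm limit.
- **Other objects:** none appears to have moved, judging by eye from the pictures.
- **Disagreement:** the top and wrist cameras differed by 2–4 mm on the bar and tab. I mostly went by the wrist camera.

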